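# Microscope reading on a glass plaque through its measuring mask

### The arm

A 6-joint arm with a two-finger parallel gripper is mounted at the origin on the work surface. World frame = base frame: x ahead of the robot, y to its left, z up, the work surface at z = 0. Lengths are in m, angles in rad, forces in N, time in s.
With the tool pointing down it reaches from about 0.35 to 0.775 m from the base axis. Payload 5.5 kg.
Tool frame: the origin (TCP) lies at the very end of the fingers, on their centre line; the grasp point (between the pads) lies 19 mm behind it; z points along the fingers, y is the line along which they close (so a half turn about z gives the same grasp; the last joint's range is limited). The gripper opens to 85 mm and grips with 20 to 120 N. Pads are 22 mm wide; open, the fingers measure 114 mm over their backs; the gripper's body (76 mm by 85 mm) begins 54 mm behind the grasp point. The pads swing forward as they close: fully open they stand 13 mm farther back than shut.
Start: joints at [1.175, 0.313, 0.046, 1.304, 0, 1.431], TCP at [0.146, 0.556, 0.231] pointing down, gripper open.
Joint ranges: [-2.76, 2.76], [-0.86, 1.69], [-1.03, 1.26], [-2.2, 2.34], [-1.47, 1.5], [-3.14, 3.14]. Speed limits (rad/s): [2.57, 2.57, 3.14, 3.14, 3.14, 3.14].

### API

Orientations are given as a unit quaternion [w, x, y, z].
In Python, from workcell import env, imaging, ticket gives the robot as it stands. The module is installed in compiled form; this text tells all that it offers.
- The arm moves only by the tool apply_moves, never from a script. Its argument "rows" is a list of rows, each an object with "xyz": the shift along the tool's x, y, z in mm, a list of three; "turn": the turn, a rotation vector about the tool's x, y, z in rad, a list of three; "grip": the opening, from 0 (shut) to 1 (fully open). A call has 1 to 12 rows; each row is the pose to reach, as a shift and turn from the pose commanded when the call began, along the tool's axes at that moment; what a row does not reach only later rows make up. A row lasts 1/12 s, in which the tool goes at most 41.7 mm and 7.16 degrees, less where a joint would pass 70% of its speed; a pose out of reach is approached as far as the arm can. A call with a gripper value outside its range is refused whole. The fingers move at their own pace and stop on an object; "force" is the grip in N (left out, the last holds). Time passes only in rows, so rows that repeat a pose let the fingers close. It gives the time, the measured TCP pose, the force, the opening and the grip force at its end, in the units of the state.
- env.get_state(): the state, without advancing time (a new reading comes with each control period).
- imaging.read_camera(name): name is "scene" or "top" or "wrist"; returns a dict with "color" (400x640x3 uint8, blue, green, red), "z_map" (400x640 float32, m along the optical axis (not along the pixel's ray), 0 where there is no reading), "camera_matrix" (3x3 intrinsics, pixels), "view" (4x4, takes a point from world to camera coordinates). Camera axes: x right, y down, z forward; pixel columns grow to the right and rows downward; lengths in m; the calibration is good to about 2 mm. A picture is of the moment at which its call begins.
- ticket.hand_in(): hands the job in; it is judged then, once.
The state is a dict: "clock": time; "joint_pos": joint angles; "qvel": joint speeds; "tau": joint torques, N m; "tcp_pos": TCP position; "orientation": TCP orientation; "wrist_force": force on the tool from outside, world axes, zero at the start; "ft_torque": the same for the moment, N m; "finger_gap": finger opening in m; "grip_force": force on a finger pad.
Only numpy, scipy, OpenCV 4.12 (cv2) and the standard library are available. Lean on these libraries where they do the work, as an engineer would, in place of code of your own. Each camera call takes 0.05 s, during which the arm holds its last target. There are 200 camera calls.

### The job

Fold the hinged metal mask down flat over the glass plaque in the sloping stand, then take the hand microscope out of its cup and set its clear nose through the larger hole of the mask onto the glass: in the middle of the hole, square to the sloping glass, pressing lightly with about 5 newtons. Finish while still holding it there in the gripper, steady and not let go. Never press hard on the glass, and leave the other glass vessels as they stand.

Things in the scene. Friction and masses are not known exactly. Their poses are not given: they have to be found in the camera images.
- mask (a joint): hinge angle of the aluminium mask, rad: 0 = lying shut and flat on the stand's rims, grows as it opens upwards (at most 1.75; upright at 1.83); starts between 1.2 and 1.6. A stiff friction hinge: the mask stays where it is left; closing it takes about 1 to 2 N at the tab. Sheet 178 mm from hinge to free edge, 160 mm wide, 3.5 mm thick, with a 40 mm and a 16 mm hole and a black-faced finger tab at the middle of the free edge
- mask_hinge (a point): middle of the mask's hinge axis, at the upper, far edge of the stand; moves with the mask: x axis points along the sheet away from the tab, y along the hinge, z out of the sheet's outer face (the one that looks up when shut); the hinge axis lies in the sheet's inner face
- mask_tab (a point): outer face of the mask at the root of the finger tab, 188 mm from the hinge axis; the tab is 50 mm wide and reaches 15 mm farther; axes as mask_hinge. Push here from the outer side to shut the mask
- spot (a point): the place to measure: a point on the upper glass surface under the centre of the 40 mm hole of the shut mask; z axis = outward normal of the glass, which slopes 0.26 rad (15 deg) from level and faces up and towards the near side, x axis points up the slope to the hinge. Hinge axis lies at x = +85, y = -14, z = +4 mm in this frame; the shut mask's outer face 7.5 mm above the glass; the 16 mm hole at x = -42, y = -42 mm. The point moves with the plaque
- plaque: flat glass plaque 120 x 100 x 8 mm bedded in foam inside the stand; origin at the centre of its upper surface, axes as spot. The foam lets it sink squarely into the stand, 1 mm for each 1.5 N, up to 12 mm
- stand: plywood examination stand, a sloping tray 184 x 164 mm on feet, fixed; front rim 41 mm, far rim 88 mm high; origin on the table under its middle, x axis towards the hinge side, z up
- scope: hand microscope, a round upright tool 122 mm long: clear nose 24 mm diameter over the lowest 26 mm, then a white body 33 mm diameter up to its top (grip the upper body, 75 to 100 mm from the nose); about 0.15 kg. Origin at the centre of the nose's flat end face, z axis from the nose up along the body
- scope_center (a point): middle of the microscope, on its axis 61 mm above the nose's end face, axes as scope
- cup: grey plastic cup, fixed, on a foot 84 mm in diameter: 49 mm outside and 40 mm inside diameter, 46 mm high, inner floor 8 mm above the table; the microscope stands in it nose down. Origin on the table under its middle
- flask: bystander: long-necked glass flask, 68 mm wide, 121 mm high; origin at the centre of its foot
- jar: bystander: squat dark glass jar, 72 mm wide, 66 mm high; origin at the centre of its foot
- bowl: bystander: small amber glass bowl, 90 mm wide, 42 mm high; origin at the centre of its foot
Not all that is in view belongs to the job. What is shaped like the scope but red is not meant.

How it is judged:
By the outcome, as a careful person would: the job done as asked, in the order asked, and still so for the second after the job is handed in, while the arm keeps its last pose, push and grip.
It also fails if it takes over 58 s, if anything falls off the work surface, if the arm or the gripper's body presses on something with over 40 N, if the wrist force passes 120 N, or if a joint passes its speed limit or range.

## Working session

There is one attempt and no reset: what is moved stays moved. The work goes in short steps, Python scripts to look and compute and a tool call to move; the robot and the scene stay as the last step left them, time stands still between calls to the robot, and variables do not carry over. Pictures are saved under pics/ and viewed, at most 10 in all, crops included, and the job is handed in when it is done.

Besides the shell and the picture viewer there is one more tool, called after ">>>" as a command line: name --argument value ..., lists and objects as JSON in quotes. apply_moves: Moves the arm, as the interface text tells. Its arguments: {"type":"object","properties":{"rows":{"type":"array"},"force":{"type":"number"}},"required":["rows"]}

```bash
mkdir -p pics
cat > h.py <<'E'
import numpy as np, cv2
from workcell import env, imaging, ticket
from scipy.spatial.transform import Rotation as R
def cam(n):
    c=imaging.read_camera(n); return c
def pts(c):
    z=c["z_map"]; K=c["camera_matrix"]; v,u=np.indices(z.shape)
    P=np.stack([(u-K[0,2])/K[0,0]*z,(v-K[1,2])/K[1,1]*z,z],-1)
    T=np.linalg.inv(c["view"]); W=P@T[:3,:3].T+T[:3,3]; W[z==0]=np.nan
    return W
def ray(c,u,v,h):
    K=c["camera_matrix"];T=np.linalg.inv(c["view"]);d=T[:3,:3]@np.array([(u-K[0,2])/K[0,0],(v-K[1,2])/K[1,1],1]);o=T[:3,3]
    return o+d*(h-o[2])/d[2]
def tool():
    s=env.get_state();q=s["orientation"];return np.array(s["tcp_pos"]),R.from_quat([q[1],q[2],q[3],q[0]])
def rel(p,Rt=None):
    "shift mm and rotvec in tool axes to reach p, Rt"
    t,r=tool(); x=r.inv().apply(np.array(p)-t)*1000
    return np.round(x,1), (np.round((r.inv()*Rt).as_rotvec(),4) if Rt is not None else None)
E
python3 - <<'E'
from h import *
ims=[]
for n in("scene","top"):
    c=cam(n);ims.append(c["color"]);np.savez(n+".npz",**c)
cv2.imwrite("pics/a.png",ims[0]);cv2.imwrite("pics/b.png",ims[1])
s=env.get_state();print(s)
E
```

```text
{'clock': 0.1, 'joint_pos': array([ 1.17536991e+00,  3.13949995e-01,  4.50939914e-02,  1.30360396e+00,
       -2.56586396e-06,  1.43120966e+00]), 'qvel': array([-2.44933395e-03, -2.93676561e-03,  1.89789367e-03, -4.98986810e-05,
        3.78339101e-05, -3.65510743e-04]), 'tau': array([ 2.43984214e-03, -4.81727672e+01,  2.99242491e+01,  1.28049060e-02,
       -8.33319086e-05,  1.85212166e-07]), 'tcp_pos': array([0.14533347, 0.55585852, 0.23048457]), 'orientation': array([-2.18634623e-04,  1.27571247e-01,  9.91829060e-01, -8.02570224e-04]), 'wrist_force': array([-0.34583755,  0.95179203,  0.54264381]), 'ft_torque': array([ 0.01610724, -0.012944  , -0.03288705]), 'grip_force': 0.0, 'finger_gap': 0.08557687141837315}
```

View pics/a.png

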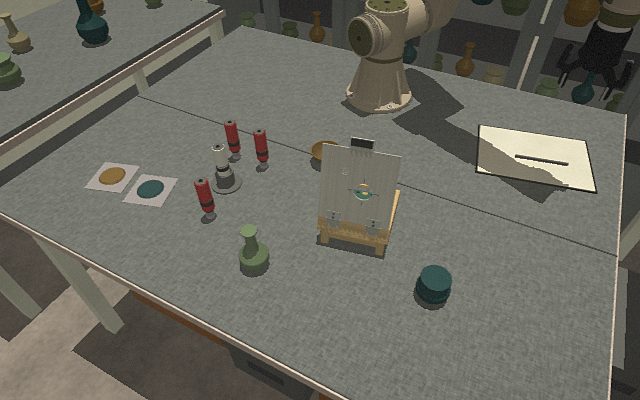

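View pics/b.png

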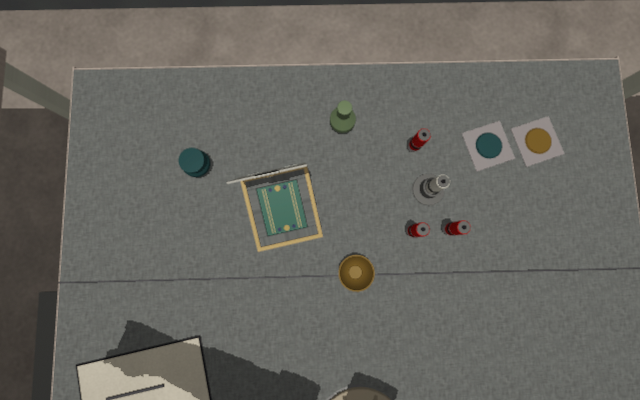

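The scene view shows the open mask at (360,185) on its stand, the white scope in its cup at (222,165) with three red decoys around it, and the bowl, flask and jar. In the top view the stand is at (282,208), the scope top at (442,182), the decoy tops at (423,133), (423,229) and (463,227), and the bowl at (356,272).

Run:
```python
from h import *
c=dict(np.load("top.npz"));W=pts(c)
print(np.linalg.inv(c["view"]).round(3), c["camera_matrix"].round(1))
for n,(u,v) in dict(scope=(442,182),r1=(423,133),r2=(423,229),r3=(463,227),bowl=(356,272),flask=(345,107),jar=(192,161),table=(300,300),plq=(282,210),rimL=(250,222),rimR=(316,208),front=(290,243),tip=(230,182),tip2=(306,166)).items():
    p=W[v-1:v+2,u-1:u+2].reshape(-1,3);print(n,np.nanmedian(p,0).round(3))
hsv=cv2.cvtColor(c["color"],cv2.COLOR_BGR2HSV)
# stand rim: yellow wood
m=cv2.inRange(hsv,(12,80,120),(30,255,255));m[:150]=0;m[260:]=0;m[:,:230]=0;m[:,335:]=0
P=W[m>0];P=P[np.isfinite(P).all(1)&(P[:,2]>.03)&(P[:,2]<.1)]
A=np.c_[P[:,:2],np.ones(len(P))]
for _ in range(5):
    k=np.linalg.lstsq(A,P[:,2],rcond=None)[0];r=P[:,2]-A@k;g=abs(r)<max(.003,np.std(r)*1.5);P,A=P[g],A[g]
print(len(P),"rim plane",k,np.arctan(np.hypot(*k[:2])),np.arctan2(k[1],k[0]),r.std())
(cx,cy),sz,a=cv2.minAreaRect((P[:,:2]*1000).astype(np.float32));print(cx,cy,sz,a)
print(cv2.boxPoints(((cx,cy),sz,a)))
# glass green
m=cv2.inRange(hsv,(60,60,50),(100,255,255));m[:150]=0;m[260:]=0;m[:,:245]=0;m[:,335:]=0
G=W[m>0];G=G[np.isfinite(G).all(1)];print(len(G),np.median(G,0),cv2.minAreaRect((G[:,:2]*1000).astype(np.float32)))
A=np.c_[G[:,:2],np.ones(len(G))];k2=np.linalg.lstsq(A,G[:,2],rcond=None)[0];print(k2,np.std(G[:,2]-A@k2))
# mask plane from the scene camera
s=dict(np.load("scene.npz"));WS=pts(s)
roi=WS[150:205,325:390].reshape(-1,3);roi=roi[np.isfinite(roi).all(1)]
mu=np.median(roi,0)
for _ in range(5):
    mu=roi.mean(0);n=np.linalg.svd(roi-mu,full_matrices=False)[2][2];d=(roi-mu)@n;roi=roi[abs(d)<max(.003,1.5*d.std())]
print("mask",mu,n,len(roi),d.std())
for (u,v) in((362,144),(323,150),(398,158),(222,148),(344,172)):print(u,v,np.nanmedian(WS[v-1:v+2,u-1:u+2].reshape(-1,3),0).round(3))
cv2.imwrite("pics/c.png",np.vstack([cv2.resize(s["color"][120:260,170:410],None,fx=2.5,fy=2.5,interpolation=2)[:,:],cv2.resize(c["color"][150:260,225:465],None,fx=2.5,fy=2.5,interpolation=2)])[:600])
```

```text
[[-0.023 -0.99   0.137  0.45 ]
 [-1.     0.022 -0.011  0.086]
 [ 0.008 -0.137 -0.991  1.021]
 [ 0.     0.     0.     1.   ]] [[393.9   0.  323.1]
 [  0.  393.9 193.8]
 [  0.    0.    1. ]]
scope [ 0.595 -0.197  0.131]
r1 [ 0.713 -0.164  0.123]
r2 [ 0.488 -0.15   0.124]
r3 [ 0.491 -0.242  0.123]
bowl [ 0.388 -0.005  0.005]
flask [0.782 0.019 0.121]
jar [0.67  0.397 0.066]
table [ 0.322  0.139 -0.002]
plq [0.545 0.176 0.059]
rimL [0.52  0.265 0.   ]
rimR [0.551 0.093 0.058]
front [0.465 0.16  0.041]
tip [0.584 0.26  0.262]
tip2 [0.646 0.113 0.087]
657 rim plane [ 0.26163319  0.05267679 -0.08904004] 0.2608047603493693 0.1986820715613422 0.0014520033325556355
547.0787353515625 175.76663208007812 (171.09420776367188, 163.76925659179688) 11.579848289489746
[[446.8359   238.81241 ]
 [479.7098    78.37653 ]
 [647.32153  112.720856]
 [614.44763  273.15674 ]]
1405 [0.55063486 0.17729183 0.05996949] ((551.0013427734375, 177.71405029296875), (116.00066375732422, 100.47811126708984), 12.034819602966309)
[ 0.26494434  0.04586052 -0.09387734] 0.002153538163465647
mask [0.61021727 0.18613937 0.21576833] [0.95138058 0.19522417 0.23824884] 2486 0.001226042651275821
362 144 [0.596 0.19  0.28 ]
323 150 [0.615 0.113 0.249]
398 158 [0.583 0.262 0.261]
222 148 [ 0.595 -0.184  0.131]
344 172 [0.409 0.069 0.002]
```

View pics/c.png

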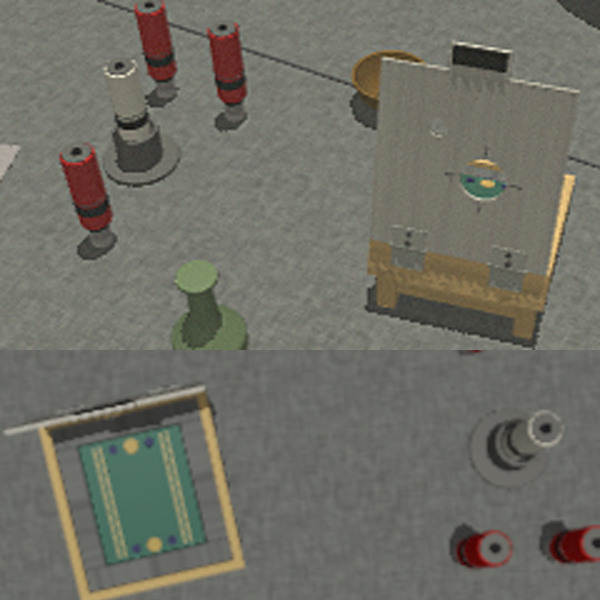

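The 2.5x crop shows the hole centre at about (482,180) in the crop, which is scene pixel (362.8,192). The scope stands upright in its cup, and the mask leans slightly towards the robot.

```bash
cat >> h.py <<'E'
yaw=.2
U=np.array([np.cos(yaw),np.sin(yaw),0]);V=np.array([-np.sin(yaw),np.cos(yaw),0]);Z=np.array([0,0,1.])
C=np.array([.5505,.1765,.0643]) # rim plane centre
ca,sa=np.cos(.26),np.sin(.26)
N=-sa*U+ca*Z; X=ca*U+sa*Z
RD=R.from_matrix(np.c_[-U,V,-Z]) # tool down, y along hinge (robot's near yaw)
E
python3 - <<'E'
from h import *
mu=np.array([.6102,.1861,.2158]);n=np.array([.9514,.1952,.2382]);s=dict(np.load("scene.npz"))
q=mu-3.5e-3*n
# along C + t X intersect inner plane
t=((q-C)@n)/(X@n);H=C+t*X;print("hinge",H,"t",t, "theta",.26+np.arccos(n[2]))
def onm(u,v):
    K=s["camera_matrix"];T=np.linalg.inv(s["view"]);d=T[:3,:3]@np.array([(u-K[0,2])/K[0,0],(v-K[1,2])/K[1,1],1]);o=T[:3,3]
    return o+d*((mu-o)@n)/(d@n)
h=onm(362.8,192);e=np.cross(V,n); print("hole: s",(h-H)@e,"lat",(h-H)@V)
t_=onm(362.3,137.5);print("tab tip s",(t_-H)@e,(t_-H)@V)
print("spot est",H-.085*X+.014*V-.004*N)
np.save("H.npy",H)
w=H+.19*np.array([0,0,1])+.06*U;w[2]=.34
t0,r0=tool();print(t0,rel(w,RD),rel([.42,.45,.34],RD))
E
```

```text
hinge [0.63695102 0.19402449 0.08776558] t 0.09127716382191468 theta 1.5902842447249796
hole: s -0.08613198945735011 lat 0.017163269115679346
tab tip s -0.20791468554875386 0.002793999195873305
spot est [0.55467172 0.19163039 0.06204818]
[0.14533347 0.55585852 0.23048457] (array([-621. , -199.4, -109.3]), array([-0.0016, -0.0006, -0.4558])) (array([-292.5,  -33.1, -109.5]), array([-0.0016, -0.0006, -0.4558]))
```

>>> apply_moves --rows '[{"xyz": [-30, 0, -30], "turn": [0, 0, -0.06], "grip": 0}, {"xyz": [-65, -8, -50], "turn": [0, 0, -0.12], "grip": 0}, {"xyz": [-100, -12, -70], "turn": [0, 0, -0.18], "grip": 0}, {"xyz": [-135, -16, -85], "turn": [0, 0, -0.24], "grip": 0}, {"xyz": [-170, -20, -100], "turn": [0, 0, -0.3], "grip": 0}, {"xyz": [-205, -24, -110], "turn": [0, 0, -0.36], "grip": 0}, {"xyz": [-240, -28, -110], "turn": [0, 0, -0.42], "grip": 0}, {"xyz": [-275, -32, -110], "turn": [0, 0, -0.456], "grip": 0}, {"xyz": [-310, -45, -110], "turn": [0, 0, -0.456], "grip": 0}, {"xyz": [-345, -58, -110], "turn": [0, 0, -0.456], "grip": 0}, {"xyz": [-380, -72, -110], "turn": [0, 0, -0.456], "grip": 0}, {"xyz": [-415, -85, -110], "turn": [0, 0, -0.456], "grip": 0}]'

```text
clock: 1.1
tcp_pos: [0.5267, 0.3677, 0.3408]
orientation: [-0.0, -0.1, 0.995, -0.0]
wrist_force: [1.5, 0.8, -0.0]
finger_gap: 0.0
grip_force: 0.0
```

Run:
```python
from h import *
H=np.load("H.npy");w=H+.055*U;w[2]=.34
print(tool()[0],env.get_state()["joint_pos"].round(2),rel(w,RD))
```

```text
[0.52665467 0.36772218 0.34075273] [0.48 0.47 0.54 1.64 0.   0.28] (array([-128.5, -192.2,    0.7]), array([-0.0002, -0.001 ,  0.0002]))
```

>>> apply_moves --rows '[{"xyz": [-25, -25, 0], "turn": [0, 0, 0], "grip": 0}, {"xyz": [-50, -50, 0], "turn": [0, 0, 0], "grip": 0}, {"xyz": [-72, -80, 0], "turn": [0, 0, 0], "grip": 0}, {"xyz": [-72, -118, 0], "turn": [0, 0, 0], "grip": 0}, {"xyz": [-72, -156, 0], "turn": [0, 0, 0], "grip": 0}, {"xyz": [-72, -190, 0], "turn": [0, 0, 0], "grip": 0}, {"xyz": [-72, -190, 25], "turn": [0, 0, 0], "grip": 0}, {"xyz": [-72, -190, 50], "turn": [0, 0, 0], "grip": 0}, {"xyz": [-72, -190, 70], "turn": [0, 0, 0], "grip": 0}, {"xyz": [-72, -190, 70], "turn": [0, 0, 0], "grip": 0}]'

```text
clock: 1.93
tcp_pos: [0.6316, 0.1962, 0.2657]
orientation: [-0.005, -0.099, 0.995, -0.0]
wrist_force: [0.2, -0.3, -0.8]
finger_gap: -0.0002
grip_force: 0.0
```

Run:
```python
from h import *
H=np.load("H.npy");t,r=tool();print(t,env.get_state()["wrist_force"])
d=(t-H);print("u,v,z",d@U,d@V,d[2])
s=.186
for phi in np.arange(1.36,-.28,-.068).tolist()+[-.26]:
    n=np.sin(phi)*U+np.cos(phi)*Z; e=-np.cos(phi)*U+np.sin(phi)*Z
    c=H+s*e+.0035*n; k=11*np.clip(phi/.26,-1,1)*1e-3
    p=c+k*U   # TCP
    print(round(phi,2),rel(p)[0])
```

```text
[0.63162558 0.19617222 0.26574527] [ 0.24233618 -0.32226904 -0.84735745]
u,v,z -0.004792598408646043 0.003162922491078518 0.17797969019321452
1.36 [19.7 -3.2 -4.5]
1.29 [32.  -3.2 -1.5]
1.22 [44.1 -3.2  2.3]
1.16 [55.9 -3.2  6.9]
1.09 [67.3 -3.2 12.2]
1.02 [78.4 -3.2 18.4]
0.95 [89.  -3.2 25.2]
0.88 [99.1 -3.2 32.8]
0.82 [108.7  -3.3  41.1]
0.75 [117.7  -3.3  50. ]
0.68 [126.1  -3.3  59.5]
0.61 [133.8  -3.3  69.5]
0.54 [140.8  -3.3  80. ]
0.48 [147.1  -3.3  91. ]
0.41 [152.6  -3.3 102.4]
0.34 [157.4  -3.3 114.1]
0.27 [161.3  -3.3 126.1]
0.2 [166.8  -3.3 138.4]
0.14 [171.9  -3.3 150.9]
0.07 [176.2  -3.3 163.5]
-0.0 [179.6  -3.3 176.1]
-0.07 [182.2  -3.4 188.8]
-0.14 [183.9  -3.4 201.4]
-0.2 [184.7  -3.4 213.9]
-0.27 [184.3  -3.4 226.3]
-0.26 [184.8  -3.4 224.1]
```

>>> apply_moves --rows '[{"xyz": [20, -3, -4], "turn": [0, 0, 0], "grip": 0}, {"xyz": [32, -3, -1], "turn": [0, 0, 0], "grip": 0}, {"xyz": [44, -3, 2], "turn": [0, 0, 0], "grip": 0}, {"xyz": [56, -3, 7], "turn": [0, 0, 0], "grip": 0}, {"xyz": [67, -3, 12], "turn": [0, 0, 0], "grip": 0}, {"xyz": [78, -3, 18], "turn": [0, 0, 0], "grip": 0}, {"xyz": [89, -3, 25], "turn": [0, 0, 0], "grip": 0}, {"xyz": [99, -3, 33], "turn": [0, 0, 0], "grip": 0}, {"xyz": [109, -3, 41], "turn": [0, 0, 0], "grip": 0}, {"xyz": [118, -3, 50], "turn": [0, 0, 0], "grip": 0}, {"xyz": [126, -3, 59], "turn": [0, 0, 0], "grip": 0}]'

```text
clock: 2.85
tcp_pos: [0.5112, 0.1695, 0.2137]
orientation: [0.001, -0.1, 0.995, 0.0]
wrist_force: [-0.1, -0.3, 1.4]
finger_gap: 0.0002
grip_force: 0.5
```

Run:
```python
from h import *
H=np.load("H.npy");t,r=tool();print(t,env.get_state()["wrist_force"])
c=cam("top");W=pts(c);c2=cam("scene")
cv2.imwrite("pics/d.png",np.hstack([cv2.resize(c["color"][120:280,220:360],None,fx=2.5,fy=2.5),cv2.resize(c2["color"][120:280,290:430],None,fx=2.5,fy=2.5)]))
s=.186
for phi in np.arange(.68,-.28,-.085):
    n=np.sin(phi)*U+np.cos(phi)*Z; e=-np.cos(phi)*U+np.sin(phi)*Z
    p=H+s*e+.0035*n+ 11*np.clip(phi/.26,-1,1)*1e-3*U
    print(round(phi,2),rel(p)[0])
```

```text
[0.51120292 0.16950169 0.21371248] [-0.08842639 -0.32951106  1.43694928]
0.68 [ 1.8 -1.   5. ]
0.6 [11.4 -1.  17.5]
0.51 [19.9 -1.  30.8]
0.43 [27.3 -1.  44.8]
0.34 [33.5 -1.  59.4]
0.26 [38.6 -1.  74.4]
0.17 [45.8 -1.  89.8]
0.09 [ 51.6  -1.  105.4]
0.0 [ 56.2  -1.  121.2]
-0.08 [ 59.4  -1.  137. ]
-0.17 [ 61.2  -1.  152.8]
-0.25 [ 61.8  -1.  168.3]
```

View pics/d.png

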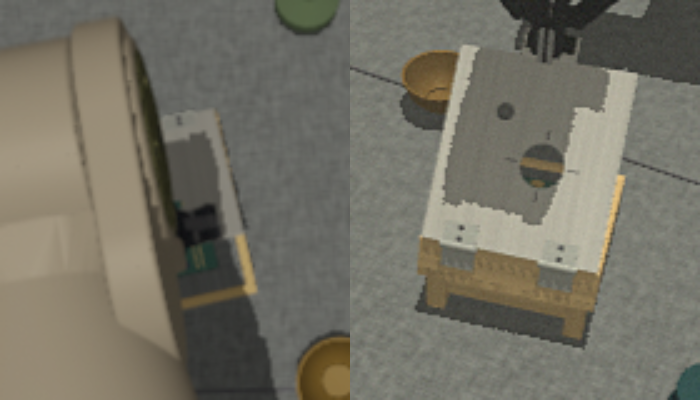

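The mask is about half shut, with the fingers on the tab (right panel, about (548,45)). I'll continue.

>>> apply_moves --rows '[{"xyz": [11, -1, 17], "turn": [0, 0, 0], "grip": 0}, {"xyz": [20, -1, 31], "turn": [0, 0, 0], "grip": 0}, {"xyz": [27, -1, 45], "turn": [0, 0, 0], "grip": 0}, {"xyz": [33, -1, 59], "turn": [0, 0, 0], "grip": 0}, {"xyz": [38, -1, 74], "turn": [0, 0, 0], "grip": 0}, {"xyz": [45, -1, 90], "turn": [0, 0, 0], "grip": 0}, {"xyz": [51, -1, 105], "turn": [0, 0, 0], "grip": 0}, {"xyz": [56, -1, 121], "turn": [0, 0, 0], "grip": 0}, {"xyz": [59, -1, 137], "turn": [0, 0, 0], "grip": 0}, {"xyz": [60, -1, 150], "turn": [0, 0, 0], "grip": 0}, {"xyz": [60, -1, 160], "turn": [0, 0, 0], "grip": 0}, {"xyz": [60, -1, 160], "turn": [0, 0, 0], "grip": 0}]'

```text
clock: 3.95
tcp_pos: [0.4523, 0.1564, 0.0514]
orientation: [-0.001, -0.1, 0.995, -0.0]
wrist_force: [-0.7, -0.4, 0.7]
finger_gap: -0.0001
grip_force: 0.0
```

>>> apply_moves --rows '[{"xyz": [0, 0, 3], "turn": [0, 0, 0], "grip": 0}, {"xyz": [0, 0, 6], "turn": [0, 0, 0], "grip": 0}, {"xyz": [0, 0, 6], "turn": [0, 0, 0], "grip": 0}]'

```text
clock: 4.2
tcp_pos: [0.4531, 0.1565, 0.0466]
orientation: [0.001, -0.1, 0.995, 0.0]
wrist_force: [0.5, -0.5, 0.6]
finger_gap: -0.0
grip_force: 0.0
```

>>> apply_moves --rows '[{"xyz": [0, 0, 2], "turn": [0, 0, 0], "grip": 0}, {"xyz": [0, 0, 4], "turn": [0, 0, 0], "grip": 0}, {"xyz": [0, 0, 4], "turn": [0, 0, 0], "grip": 0}]'

```text
clock: 4.45
tcp_pos: [0.4534, 0.1565, 0.0438]
orientation: [0.001, -0.1, 0.995, 0.0]
wrist_force: [-1.5, -0.3, 11.2]
finger_gap: -0.0
grip_force: 5.3
```

>>> apply_moves --rows '[{"xyz": [0, 0, 2], "turn": [0, 0, 0], "grip": 0}, {"xyz": [0, 0, 2], "turn": [0, 0, 0], "grip": 0}]'

```text
clock: 4.62
tcp_pos: [0.4536, 0.1565, 0.0434]
orientation: [0.002, -0.1, 0.995, 0.0]
wrist_force: [-6.8, -0.8, 25.4]
finger_gap: 0.0002
grip_force: 12.7
```

>>> apply_moves --rows '[{"xyz": [0, 0, -25], "turn": [0, 0, 0], "grip": 0.5}, {"xyz": [0, 0, -60], "turn": [0, 0, 0], "grip": 0.8}, {"xyz": [-20, 0, -100], "turn": [0, 0, 0], "grip": 1}, {"xyz": [-40, 0, -135], "turn": [0, 0, 0], "grip": 1}, {"xyz": [-60, 0, -170], "turn": [0, 0, 0], "grip": 1}, {"xyz": [-75, 0, -200], "turn": [0, 0, 0], "grip": 1}, {"xyz": [-75, 0, -200], "turn": [0, 0, 0], "grip": 1}, {"xyz": [-75, 0, -200], "turn": [0, 0, 0], "grip": 1}]'

```text
clock: 5.28
tcp_pos: [0.5277, 0.1715, 0.2422]
orientation: [0.002, -0.1, 0.995, 0.0]
wrist_force: [0.0, 0.1, -1.4]
finger_gap: 0.0853
grip_force: 0.0
```

Run:
```python
from h import *
c=cam("wrist");np.savez("w1.npz",**c);s=cam("scene");np.savez("s1.npz",**s)
T=np.linalg.inv(c["view"]);print(T.round(3),tool()[0],env.get_state()["qvel"].round(3))
cv2.imwrite("pics/e.png",np.vstack([c["color"],cv2.resize(s["color"][140:260,170:410],(640,200*8//5))[:200]]))
```

```text
[[-0.199  0.926  0.321  0.446]
 [ 0.98   0.188  0.064  0.156]
 [-0.001  0.328 -0.945  0.384]
 [ 0.     0.     0.     1.   ]] [0.52488058 0.17101736 0.23917135] [-0.     0.004 -0.033 -0.001 -0.001 -0.   ]
```

View pics/e.png

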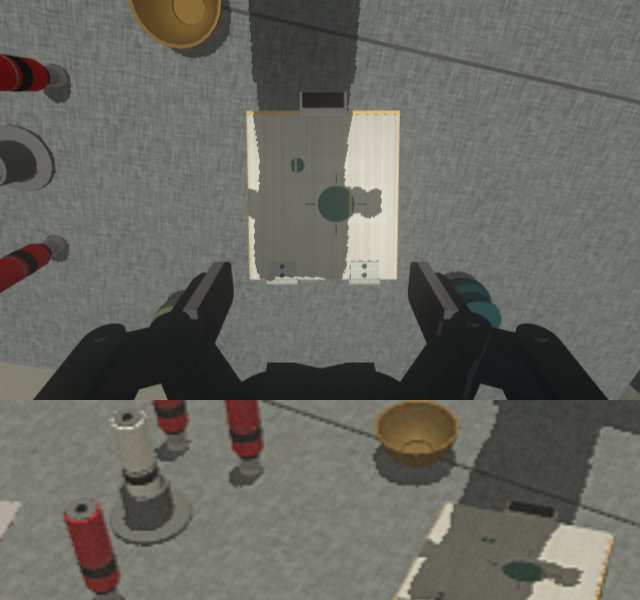

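The mask lies shut: the 40 mm hole is centred at (336,204) and the small hole at (297,165), and the scope's cup is at (10,165).

Run:
```python
from h import *
c=dict(np.load("w1.npz"));W=pts(c)
T=np.linalg.inv(c["view"]);K=c["camera_matrix"]
def onp(u,v,p0,n):
    d=T[:3,:3]@np.array([(u-K[0,2])/K[0,0],(v-K[1,2])/K[1,1],1]);o=T[:3,3];return o+d*((p0-o)@n)/(d@n)
Q=W[120:260,255:395].reshape(-1,3);Q=Q[np.isfinite(Q).all(1)]
for _ in range(6):
    mu=Q.mean(0);n=np.linalg.svd(Q-mu,full_matrices=False)[2][2];n*=np.sign(n[2]);d=(Q-mu)@n;Q=Q[abs(d)<max(.0025,1.5*d.std())]
print("mask plane",mu,n,"tilt",np.arccos(n[2]),"yaw",np.arctan2(-n[1],-n[0]),d.std())
print("vs model offset",(mu-C)@N*1000)
hsv=cv2.cvtColor(c["color"],cv2.COLOR_BGR2HSV);m=cv2.inRange(hsv,(55,60,20),(105,255,255));m[:130]=0;m[250:]=0;m[:,:260]=0;m[:,:][:,390:]=0
cs,_=cv2.findContours(m,0,2);P0=mu
pc=[]
for k in sorted(cs,key=cv2.contourArea)[-2:]:
    (x,y),r=cv2.minEnclosingCircle(k);e=cv2.fitEllipse(k);p=onp(*e[0],P0,n);pc.append(p);print((x,y),r,e,"outer",p,"glass",p-.0075*n)
# yaw from holes: small rel to big is (-42,-42)
d=(pc[0]-pc[1]);print("hole yaw",np.arctan2(d[1],d[0])-np.arctan2(-42,-42*np.cos(.26)),np.linalg.norm(d))
# mask edges outline in light/mask plane
print("via H", np.load("H.npy")-.085*X+.014*V+.0035*N)
# scope top from scene and top images
for nm,(a,b,cc,dd) in dict(s1=(140,165,205,235)).items():
    s=dict(np.load("s1.npz"));WS=pts(s)[a:b,cc:dd];P=WS[(WS[...,2]>.05)];print(P.min(0),P.max(0))
for nm in("top","scene"):
    s=dict(np.load(nm+".npz"));WS=pts(s);
    sel=(abs(WS[...,0]-.605)<.05)&(abs(WS[...,1]+.19)<.05)&(WS[...,2]>.122);q=WS[sel];(cc,sz,a)=cv2.minAreaRect((q[:,:2]*1000).astype(np.float32));print(nm,len(q),np.median(q,0),cc,sz,q[:,2].max())
    sel=(abs(WS[...,0]-.605)<.06)&(abs(WS[...,1]+.19)<.06)&(WS[...,2]>.005)&(WS[...,2]<.05);q=WS[sel];print("cup",cv2.minEnclosingCircle((q[:,:2]*1000).astype(np.float32)))
```

```text
mask plane [0.54020176 0.17911701 0.06575958] [-0.25169258 -0.05077875  0.96647419] tilt 0.2596722237642743 yaw 0.1990768260926854 0.0007259882859136885
vs model offset 3.871571814166043Traceback (most recent call last):
  File "<stdin>", line 17, in <module>
IndexError: list index out of range
```

```bash
cat > m.py <<'E'
from h import *
mu=np.array([.54020,.17912,.06576]);n=N
def holes(c,box):
    a,b,l,r=box;T=np.linalg.inv(c["view"]);K=c["camera_matrix"]
    def onp(u,v):
        d=T[:3,:3]@np.array([(u-K[0,2])/K[0,0],(v-K[1,2])/K[1,1],1]);o=T[:3,3];return o+d*((mu-o)@n)/(d@n)
    hsv=cv2.cvtColor(c["color"],cv2.COLOR_BGR2HSV);m=np.zeros(hsv.shape[:2],np.uint8);m[a:b,l:r]=((hsv[a:b,l:r,1]>60)&(hsv[a:b,l:r,0]>40)&(hsv[a:b,l:r,0]<110))*255
    m=cv2.morphologyEx(m,cv2.MORPH_CLOSE,np.ones((3,3)))
    cs,_=cv2.findContours(m,0,1);pc=[]
    for k in sorted([k for k in cs if len(k)>=5],key=cv2.contourArea)[-2:]:
        e=cv2.fitEllipse(cv2.convexHull(k));p=onp(*e[0]);pc.append(p);print(np.round(e[0],1),np.round(e[1],1),cv2.boundingRect(k),"outer",p.round(4),"glass",(p-.0075*n).round(4))
    return pc
E
python3 - <<'E'
from m import *
c=dict(np.load("w1.npz"));hsv=cv2.cvtColor(c["color"],cv2.COLOR_BGR2HSV);print(hsv[204,336],hsv[165,297],hsv[204,300])
pc=holes(c,(150,230,280,372))
if len(pc)>1:
    d=(pc[0]-pc[1]);print("hole yaw",np.arctan2(d[1],d[0])-np.arctan2(-42,-42*ca),np.linalg.norm(d))
print("via H", np.load("H.npy")-.085*X+.014*V+.0035*N)
for nm in("top","scene"):
    s=dict(np.load(nm+".npz"));WS=pts(s);
    sel=(abs(WS[...,0]-.605)<.05)&(abs(WS[...,1]+.19)<.05)&(WS[...,2]>.122);q=WS[sel];(cc,sz,a)=cv2.minAreaRect((q[:,:2]*1000).astype(np.float32));print(nm,len(q),np.median(q,0),cc,sz,q[:,2].max())
    sel=(abs(WS[...,0]-.605)<.06)&(abs(WS[...,1]+.19)<.06)&(WS[...,2]>.006)&(WS[...,2]<.05);q=WS[sel];print("cup",cv2.minEnclosingCircle((q[:,:2]*1000).astype(np.float32)))
E
```

```text
[73 47 76] [69 48 75] [ 30  19 109]
via H [0.55278205 0.19124734 0.0692961 ]
top 165 [ 0.59668306 -0.19955757  0.13008285] (597.1372680664062, -200.18701171875) (30.67552947998047, 31.78117561340332) 0.13491834032774142
cup ((608.7003784179688, -183.1977996826172), 60.94429397583008)
scene 110 [ 0.59867546 -0.1935629   0.13118543] (598.0317993164062, -195.21844482421875) (30.49106216430664, 30.8017635345459) 0.13482034460976655
cup ((596.9962158203125, -196.64927673339844), 42.047752380371094)
```

```bash
sed -i 's/>60)/>33)/' m.py
python3 - <<'E'
from m import *
c=dict(np.load("w1.npz"))
pc=holes(c,(150,230,280,372))
d=(pc[0]-pc[1]);print("hole yaw",np.arctan2(d[1],d[0])-np.arctan2(-42,-42*ca),np.linalg.norm(d))
RG=R.from_matrix(np.c_[-U,V,-Z])
t,r=tool();print(t,rel([.597,-.197,.20],RD),env.get_state()["joint_pos"].round(2))
E
```

```text
[296.8 164.7] [12.8 13.3] (291, 159, 13, 13) outer [0.5211 0.1454 0.059 ] glass [0.523  0.1458 0.0518]
[334.9 203.5] [33.7 35. ] (318, 186, 31, 35) outer [0.5523 0.1935 0.0697] glass [0.5542 0.1939 0.0624]
hole yaw 0.19284403938397432 0.05836844761465554
[0.52488058 0.17101736 0.23917135] (array([   2.4, -375. ,   39.1]), array([ 0.0001, -0.0021,  0.0002])) [ 0.17  0.27  0.    1.31  0.   -0.03]
```

>>> apply_moves --rows '[{"xyz": [0, -35, 0], "turn": [0, 0, 0], "grip": 1}, {"xyz": [0, -72, 0], "turn": [0, 0, 0], "grip": 1}, {"xyz": [0, -110, 0], "turn": [0, 0, 0], "grip": 1}, {"xyz": [0, -148, 0], "turn": [0, 0, 0], "grip": 1}, {"xyz": [0, -186, 0], "turn": [0, 0, 0], "grip": 1}, {"xyz": [0, -224, 0], "turn": [0, 0, 0], "grip": 1}, {"xyz": [0, -262, 0], "turn": [0, 0, 0], "grip": 1}, {"xyz": [0, -300, 0], "turn": [0, 0, 0], "grip": 1}, {"xyz": [2, -338, 10], "turn": [0, 0, 0], "grip": 1}, {"xyz": [2, -375, 25], "turn": [0, 0, 0], "grip": 1}, {"xyz": [2, -375, 39], "turn": [0, 0, 0], "grip": 1}, {"xyz": [2, -375, 39], "turn": [0, 0, 0], "grip": 1}]'

```text
clock: 6.38
tcp_pos: [0.5952, -0.1976, 0.1955]
orientation: [-0.004, -0.098, 0.995, 0.003]
wrist_force: [-0.2, 0.4, -1.1]
finger_gap: 0.0857
grip_force: 0.0
```

Run:
```python
from h import *
c=cam("wrist");np.savez("w2.npz",**c);cv2.imwrite("pics/f.png",c["color"]);W=pts(c)
s=W[...,2];t,r=tool();print(t)
sel=(abs(W[...,0]-.597)<.04)&(abs(W[...,1]+.197)<.04)&(s>.06)&(s<.14);q=W[sel]
for a,b in((.06,.08),(.08,.1),(.1,.12),(.125,.135)):
    k=q[(q[:,2]>a)&(q[:,2]<b)]
    if len(k):print(a,len(k),np.min(k,0).round(4),np.max(k,0).round(4),cv2.minEnclosingCircle((k[:,:2]*1000).astype(np.float32)))
print(rel([.597,-.197,.077],RD))
```

```text
[ 0.59564201 -0.19635405  0.19747419]
0.06 208 [ 0.579  -0.2148  0.0601] [ 0.595  -0.1824  0.08  ] ((592.1810302734375, -198.6417694091797), 16.412628173828125)
0.08 217 [ 0.5795 -0.2145  0.08  ] [ 0.5958 -0.183   0.0998] ((592.4560546875, -198.72738647460938), 16.108800888061523)
0.1 276 [ 0.5795 -0.2145  0.1   ] [ 0.5954 -0.1832  0.12  ] ((592.093994140625, -198.833251953125), 15.984708786010742)
0.125 1470 [ 0.5795 -0.2143  0.125 ] [ 0.6118 -0.1819  0.133 ] ((595.719482421875, -198.29669189453125), 16.472564697265625)
(array([ -1.9,  -1.5, 120.5]), array([ 0.0052, -0.0062, -0.0016]))
```

View pics/f.png

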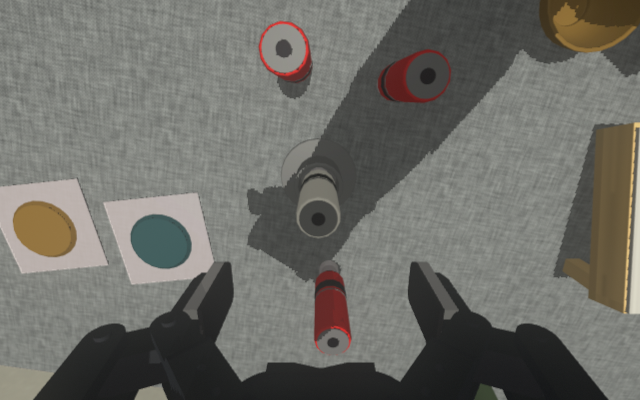

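The scope top is at (318,215) between the open fingers, standing upright, and the decoys are clear of the fingers' path.

>>> apply_moves --rows '[{"xyz": [0, -2, 25], "turn": [0, 0, 0], "grip": 1}, {"xyz": [0, -2, 55], "turn": [0, 0, 0], "grip": 1}, {"xyz": [0, -2, 85], "turn": [0, 0, 0], "grip": 1}, {"xyz": [0, -2, 108], "turn": [0, 0, 0], "grip": 1}, {"xyz": [0, -2, 120], "turn": [0, 0, 0], "grip": 1}, {"xyz": [0, -2, 120], "turn": [0, 0, 0], "grip": 1}, {"xyz": [0, -2, 120], "turn": [0, 0, 0], "grip": 0.3}, {"xyz": [0, -2, 120], "turn": [0, 0, 0], "grip": 0.2}, {"xyz": [0, -2, 120], "turn": [0, 0, 0], "grip": 0.2}, {"xyz": [0, -2, 120], "turn": [0, 0, 0], "grip": 0.2}, {"xyz": [0, -2, 120], "turn": [0, 0, 0], "grip": 0.2}, {"xyz": [0, -2, 120], "turn": [0, 0, 0], "grip": 0.2}]' --force 50

```text
clock: 7.43
tcp_pos: [0.5998, -0.1988, 0.083]
orientation: [0.001, -0.1, 0.995, -0.0]
wrist_force: [-1.1, 1.7, 6.0]
finger_gap: 0.0319
grip_force: 49.4
```

>>> apply_moves --rows '[{"xyz": [0, 0, -4], "turn": [0, 0, 0], "grip": 0.2}, {"xyz": [0, 0, -14], "turn": [0, 0, 0], "grip": 0.2}, {"xyz": [0, 0, -35], "turn": [0, 0, 0], "grip": 0.2}, {"xyz": [0, 0, -65], "turn": [0, 0, 0], "grip": 0.2}, {"xyz": [0, 0, -100], "turn": [0, 0, 0], "grip": 0.2}, {"xyz": [0, 0, -135], "turn": [0, 0, 0], "grip": 0.2}, {"xyz": [0, 0, -150], "turn": [0, 0, 0], "grip": 0.2}, {"xyz": [0, 0, -150], "turn": [0, 0, 0], "grip": 0.2}, {"xyz": [0, 0, -150], "turn": [0, 0, 0], "grip": 0.2}]'

```text
clock: 8.18
tcp_pos: [0.5993, -0.199, 0.2324]
orientation: [0.001, -0.1, 0.995, -0.001]
wrist_force: [-0.3, 0.8, -1.9]
finger_gap: 0.0318
grip_force: 49.7
```

```bash
cat > sc.py <<'E'
from h import *
def scope():
    t,r=tool();S=[]
    for nm in("scene","top","wrist"):
        c=cam(nm);W=pts(c);L=r.inv().apply((W-t).reshape(-1,3)).reshape(W.shape)*1000
        hsv=cv2.cvtColor(c["color"],cv2.COLOR_BGR2HSV)
        for nn,a,b in(("low body",-5+15,38),("nose",50,75)):
            k=L[(abs(L[...,0])<40)&(abs(L[...,1])<40)&(L[...,2]>a)&(L[...,2]<b)]
            if len(k)>20: print(nm,nn,len(k),"x",np.percentile(k[:,0],[2,50,98]).round(1),"y",np.percentile(k[:,1],[2,50,98]).round(1),"zmax",np.percentile(k[:,2],99).round(1))
        S.append(c)
    return S
E
python3 - <<'E'
from sc import *
t,r=tool();print(t,env.get_state()["wrist_force"],r.as_matrix().round(3))
a,b,w=scope()
cv2.imwrite("pics/g.png",np.hstack([cv2.resize(a["color"][60:220,150:310],None,fx=2.5,fy=2.5),cv2.resize(w["color"][150:390,200:440],(400,400))]))
# spot hover poses
G=np.array([.5543,.195,.0625]);RT=R.from_matrix(np.c_[-X,V,-N])
np.savez("spot.npz",G=G)
for h in(.18,):print(rel(G+N*h,RT))
E
```

```text
[ 0.59932846 -0.19901336  0.23238874] [-0.32950319  0.76106714 -1.88151668] [[-0.98  -0.199  0.002]
 [-0.199  0.98  -0.001]
 [-0.002 -0.001 -1.   ]]
scene low body 142 x [-13.5  -8.4  10.6] y [-9.2 10.2 18.5] zmax 37.4
scene nose 77 x [-8.  -4.1  8.7] y [-6.4  7.2 13.6] zmax 73.8
top low body 41 x [ 5.5 13.8 19.8] y [-0.6 11.7 14.9] zmax 37.2
top nose 25 x [-3.4  7.1 15.1] y [-0.9  9.2 10.4] zmax 74.6
wrist low body 914 x [ 9.5 19.6 21.6] y [-13.    2.4  17.7] zmax 37.5
wrist nose 195 x [ 9.6 15.8 16.9] y [-7.5  2.6 12.7] zmax 74.8
(array([ 10.8, 394. ,  -6.4]), array([ 2.40e-03, -2.63e-01, -2.00e-04]))
```

View pics/g.png

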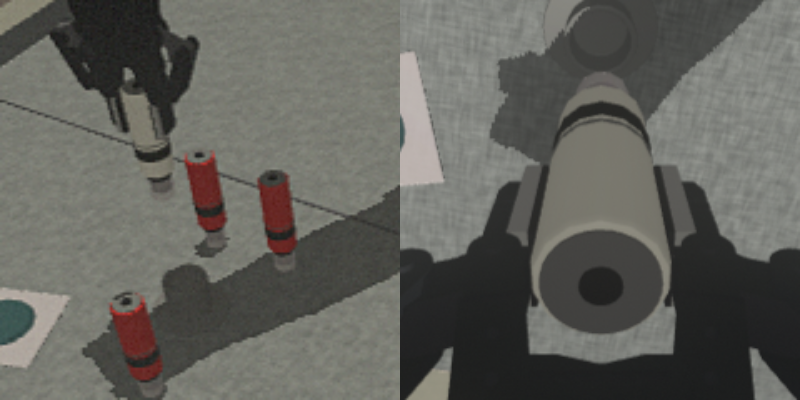

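The scope is in the grip and parallel to the fingers, and the cup is empty. I'll move above the hole and tilt.

>>> apply_moves --rows '[{"xyz": [0, 30, -10], "turn": [0, 0, 0], "grip": 0.2}, {"xyz": [0, 66, -10], "turn": [0, -0.03, 0], "grip": 0.2}, {"xyz": [2, 103, -10], "turn": [0, -0.06, 0], "grip": 0.2}, {"xyz": [2, 140, -10], "turn": [0, -0.09, 0], "grip": 0.2}, {"xyz": [3, 177, -10], "turn": [0, -0.12, 0], "grip": 0.2}, {"xyz": [3, 214, -10], "turn": [0, -0.15, 0], "grip": 0.2}, {"xyz": [4, 251, -10], "turn": [0, -0.18, 0], "grip": 0.2}, {"xyz": [5, 288, -10], "turn": [0, -0.21, 0], "grip": 0.2}, {"xyz": [6, 325, -8], "turn": [0, -0.24, 0], "grip": 0.2}, {"xyz": [6, 360, -6], "turn": [0, -0.263, 0], "grip": 0.2}, {"xyz": [6, 392, -6], "turn": [0.002, -0.263, 0], "grip": 0.2}, {"xyz": [6, 392, -6], "turn": [0.002, -0.263, 0], "grip": 0.2}]'

```text
clock: 9.33
tcp_pos: [0.5115, 0.1888, 0.2351]
orientation: [0.129, -0.102, 0.986, 0.013]
wrist_force: [-0.2, -0.4, -1.9]
finger_gap: 0.0319
grip_force: 50.2
```

>>> apply_moves --rows '[{"xyz": [0, 0, 20], "turn": [0, 0, 0], "grip": 0.2}, {"xyz": [0, 0, 45], "turn": [0, 0, 0], "grip": 0.2}, {"xyz": [0, 0, 65], "turn": [0, 0, 0], "grip": 0.2}, {"xyz": [0, 0, 75], "turn": [0, 0, 0], "grip": 0.2}, {"xyz": [0, 0, 75], "turn": [0, 0, 0], "grip": 0.2}, {"xyz": [0, 0, 75], "turn": [0, 0, 0], "grip": 0.2}]'

```text
clock: 9.83
tcp_pos: [0.5333, 0.1876, 0.1637]
orientation: [0.129, -0.099, 0.987, 0.012]
wrist_force: [0.2, 0.2, -0.9]
finger_gap: 0.0319
grip_force: 50.2
```

Run:
```python
from sc import *
t,r=tool();s=env.get_state();print(t,s["wrist_force"],s["ft_torque"],s["joint_pos"].round(2))
G=np.load("spot.npz")["G"];RT=R.from_matrix(np.c_[-X,V,-N]);print("to spot",rel(G,RT))
a,b,w=scope();np.savez("s3.npz",**a);np.savez("w3.npz",**w)
cv2.imwrite("pics/h.png",np.vstack([cv2.resize(w["color"][60:260,220:440],None,fx=2,fy=2)[:360],cv2.resize(a["color"][120:240,310:420],(440,240*1),interpolation=2)]))
```

```text
[0.53334142 0.18757229 0.16369028] [ 0.22416229  0.20353513 -0.92825236] [-0.02742121  0.25202375 -0.02169451] [ 0.2   0.12 -0.4   0.78 -0.   -0.  ]
to spot (array([  4.7,   3.3, 103.4]), array([-0.002,  0.   ,  0.   ]))
scene low body 157 x [-14.8  -9.6   2.2] y [-14.7   3.   17.1] zmax 37.7
scene nose 88 x [-9.9 -5.6  3.5] y [-10.1   2.6  12.4] zmax 74.3
wrist low body 864 x [ 6.5 16.5 18.5] y [-13.8   1.5  16.8] zmax 37.6
wrist nose 215 x [ 6.  12.2 13.5] y [-8.6  1.6 11.7] zmax 72.4
```

View pics/h.png

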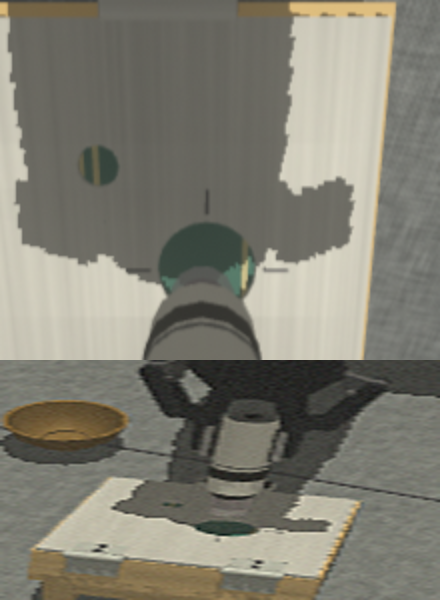

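The nose is just above the large hole. The crosshair marks put the hole centre at wrist pixel (323.3,194.5), and the small hole is at (269,142.5).

Run:
```python
from m import *
c=dict(np.load("w3.npz"));T=np.linalg.inv(c["view"]);K=c["camera_matrix"];t,r=tool()
W=pts(c);Q=W[150:190,345:390].reshape(-1,3);Q=np.vstack([Q,W[100:185,235:310].reshape(-1,3)]);d=(Q-mu)@N;print("plane offset med mm",np.nanmedian(d)*1000)
off=np.nanmedian(d)
def onp(u,v):
    d=T[:3,:3]@np.array([(u-K[0,2])/K[0,0],(v-K[1,2])/K[1,1],1]);o=T[:3,3];return o+d*((mu+off*N-o)@N)/(d@N)
g=cv2.cvtColor(c["color"],cv2.COLOR_BGR2HSV)
ps=holes(c,(125,160,255,285))
f=lambda p:r.inv().apply(p-t)*1000
h=onp(323.3,194.5);print("hole tool frame via marks",f(h));s=onp(269,142.5);print("via small",f(s+.042*X+.042*V),"G",f(np.load("spot.npz")["G"]))
# scene marks/hole
m=cv2.inRange(g,(40,33,30),(110,255,130));m[:168]=0;m[206:]=0;m[:,:298]=0;m[:,352:]=0
k=max(cv2.findContours(m,0,1)[0],key=cv2.contourArea);h=cv2.boundingRect(k);print(h)
top=np.array([f(onp(x,y)) for x,y in k[:,0] if y<190]);
A=np.c_[2*top[:,:2],np.ones(len(top))];z=np.linalg.lstsq(A,(top[:,:2]**2).sum(1),rcond=None)[0];print("circle",z[:2],np.sqrt(z[2]+z[0]**2+z[1]**2))
```

```text
plane offset med mm -0.11813033564202256
[264.1 142.1] [ 5.4 17.8] (262, 134, 5, 18) outer [0.5219 0.1419 0.059 ] glass [0.5238 0.1423 0.0518]
[272.5 142.3] [10.4 18.9] (269, 133, 10, 19) outer [0.5208 0.1483 0.0591] glass [0.5226 0.1487 0.0518]
hole tool frame via marks [ 6.81768656  3.40903858 98.00412293]
via small [ 6.87723314  3.39509891 98.00385566] G [  7.47495953   3.21841301 105.39728632]
(300, 172, 41, 34)
circle [9.56193587 1.95420752] 16.657859760110252
```

```bash
cat > both.py <<'E'
from m import *
def both(lo=(10,36),no=(50,73)):
    t0,_=tool();c=cam("wrist");t,r=tool();print("drift mm",((t-t0)*1000).round(1))
    T=np.linalg.inv(c["view"]);K=c["camera_matrix"];W=pts(c)
    L=r.inv().apply((W-t).reshape(-1,3)).reshape(W.shape)*1000
    for nn,(a,b),rad in(("body",lo,16.5),("nose",no,12)):
        k=L[(abs(L[...,0])<40)&(abs(L[...,1])<40)&(L[...,2]>a)&(L[...,2]<b)&((W-mu)@N>.003)]
        # circle of known radius, fit to silhouette-side points
        from scipy.optimize import least_squares
        z=least_squares(lambda p:np.hypot(k[:,0]-p[0],k[:,1]-p[1])-rad,[3,1],loss="soft_l1",f_scale=.5).x
        print(nn,len(k),z.round(2))
    d=(W-mu)@N*1000;print("plane off",np.nanmedian(d[abs(d)<5]))
    return c,t,r
E
python3 - <<'E'
from both import *
both();c,t,r=both()
np.savez("w4.npz",**c)
T=np.linalg.inv(c["view"]);K=c["camera_matrix"]
g=cv2.cvtColor(c["color"],cv2.COLOR_BGR2GRAY)
# crosshair marks: dark lines near expected
P=lambda p:(lambda q:(K@(q/q[2]))[:2])((c["view"]@np.r_[p,1])[:3])
print("pred hole px",P(np.array([.5524,.1946,.0697])),"small",P(np.array([.5524,.1946,.0697])-.042*X-.042*V))
cv2.imwrite("pics/i.png",cv2.resize(c["color"][110:250,250:400],None,fx=4,fy=4,interpolation=cv2.INTER_NEAREST))
E
```

```text
drift mm [0.  0.  0.2]
body 804 [3.64 1.32]
nose 197 [3.5  1.46]
plane off -0.06556604550872105
drift mm [-0.1  0.  -0. ]
body 804 [3.48 1.33]
nose 200 [3.36 1.49]
plane off -0.054792153168165936
pred hole px [322.91969929 192.97421181] small [268.6069418  140.96054534]
```

View pics/i.png

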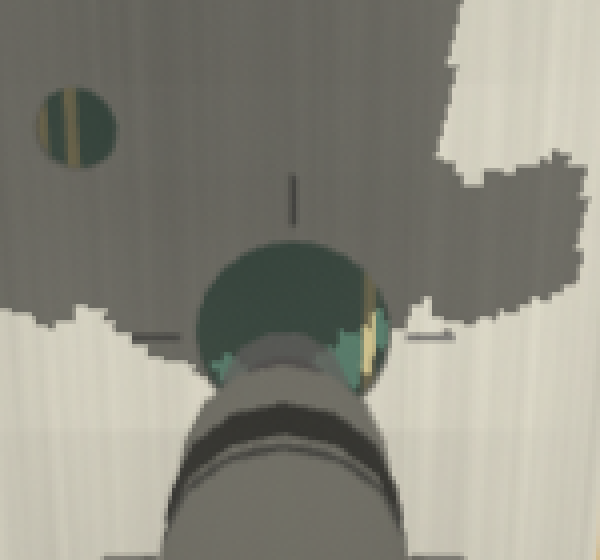

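The crosshair marks put the hole centre at (323.3,194.3) and the small hole at (269.3,141.8). The scope's axis is about 2 px to the left of the hole.

Run:
```python
from both import *
c=dict(np.load("w4.npz"));t,r=tool();T=np.linalg.inv(c["view"]);K=c["camera_matrix"]
def onp(u,v):
    d=T[:3,:3]@np.array([(u-K[0,2])/K[0,0],(v-K[1,2])/K[1,1],1]);o=T[:3,3];return o+d*((mu-o)@N)/(d@N)
f=lambda p:r.inv().apply(p-t)*1000
print(onp(323.3,194.3),f(onp(323.3,194.3)),f(onp(269.3,141.8)+.042*X+.042*V))
RT=R.from_matrix(np.c_[-X,V,-N]);print(rel(t,RT)[1])
s=env.get_state();print(s["clock"],s["wrist_force"])
```

```text
[0.55338088 0.19511911 0.07004206] [ 6.39346927  3.42560489 98.01519473] [ 6.87672912  3.6212235  98.01226189]
[-0.0019  0.0053  0.0002]
10.0833 [ 0.28193758  0.97847494 -1.28669727]
```

>>> apply_moves --rows '[{"xyz": [1.5, 1, 3], "turn": [0, 0.003, 0], "grip": 0.2}, {"xyz": [2.7, 2, 8], "turn": [-0.002, 0.005, 0], "grip": 0.2}, {"xyz": [2.7, 2, 14], "turn": [-0.002, 0.005, 0], "grip": 0.2}, {"xyz": [2.7, 2, 18], "turn": [-0.002, 0.005, 0], "grip": 0.2}, {"xyz": [2.7, 2, 18], "turn": [-0.002, 0.005, 0], "grip": 0.2}, {"xyz": [2.7, 2, 18], "turn": [-0.002, 0.005, 0], "grip": 0.2}, {"xyz": [2.7, 2, 18], "turn": [-0.002, 0.005, 0], "grip": 0.2}]'

```text
clock: 10.67
tcp_pos: [0.5358, 0.1904, 0.1467]
orientation: [0.128, -0.099, 0.987, 0.013]
wrist_force: [0.2, -0.5, -0.7]
finger_gap: 0.032
grip_force: 50.2
```

```bash
cat > chk.py <<'E'
from both import *
F=[]
for i in range(3):
    c,t,r=both() if i==2 else (cam("wrist"),0,0);F.append(env.get_state()["wrist_force"])
F=np.array(F);print("F.N",(F@N).round(2),F.mean(0).round(2))
T=np.linalg.inv(c["view"]);K=c["camera_matrix"]
o=T[:3,3]
hsv=cv2.cvtColor(c["color"],cv2.COLOR_BGR2HSV)
P=lambda p:(lambda q:(K@(q/q[2]))[:2])((c["view"]@np.r_[p,1])[:3])
O=np.array([.5532,.1952,.0700])
f=lambda p:r.inv().apply(p-t)*1000
print("hole(fixed world est)",f(O).round(2),"glass z",f(O-.0075*N)[2].round(2))
u,v=P(O-.042*X-.042*V);u,v=int(u),int(v)
w=hsv[v-18:v+19,u-18:u+19];m=cv2.threshold(255-cv2.cvtColor(c["color"],cv2.COLOR_BGR2GRAY)[v-18:v+19,u-18:u+19],0,255,cv2.THRESH_OTSU)[1]
k=max(cv2.findContours(m,0,1)[0],key=cv2.contourArea);e=cv2.fitEllipse(cv2.convexHull(k));pu,pv=e[0][0]+u-18,e[0][1]+v-18
d=T[:3,:3]@np.array([(pu-K[0,2])/K[0,0],(pv-K[1,2])/K[1,1],1]);p=o+d*((mu-o)@N)/(d@N)
print("small",np.round([pu,pv],1),np.round(e[1],1),"-> hole tool",f(p+.042*X+.042*V).round(2))
print("rot err",rel(t,R.from_matrix(np.c_[-X,V,-N]))[1])
E
python3 chk.py
```

```text
drift mm [0.  0.  0.1]
body 806 [3.6  1.36]
nose 198 [3.5  1.57]
plane off -0.05325408410716647
F.N [-1.41 -1.6  -0.75] [ 0.17  0.49 -1.23]
hole(fixed world est) [ 2.51  1.26 79.05] glass z 86.55
small [266.1 151.2] [11.6 21. ] -> hole tool [ 2.99  4.1  79.06]
rot err [ 0.0001 -0.0014  0.0004]
```

>>> apply_moves --rows '[{"xyz": [-0.5, 0, 3], "turn": [0, 0, 0], "grip": 0.2}, {"xyz": [-0.8, -0.2, 6], "turn": [0, 0, 0], "grip": 0.2}, {"xyz": [-0.8, -0.2, 9], "turn": [0, 0, 0], "grip": 0.2}, {"xyz": [-0.8, -0.2, 9], "turn": [0, 0, 0], "grip": 0.2}, {"xyz": [-0.8, -0.2, 9], "turn": [0, 0, 0], "grip": 0.2}, {"xyz": [-0.8, -0.2, 9], "turn": [0, 0, 0], "grip": 0.2}]'

```text
clock: 11.32
tcp_pos: [0.5388, 0.1908, 0.1382]
orientation: [0.128, -0.099, 0.987, 0.013]
wrist_force: [0.7, 0.4, -1.3]
finger_gap: 0.0318
grip_force: 50.2
```

```bash
python3 chk.py
python3 - <<'E'
from both import *
c=cam("wrist");cv2.imwrite("pics/j.png",cv2.resize(c["color"][110:250,250:400],None,fx=4,fy=4,interpolation=cv2.INTER_NEAREST))
E
```

```text
drift mm [0. 0. 0.]
body 800 [3.58 1.34]
nose 122 [3.44 1.43]
plane off -0.05180215864201802
F.N [-2.1  -1.77 -1.28] [ 0.43 -0.32 -1.68]
hole(fixed world est) [ 3.12  1.42 69.95] glass z 77.45
small [264.2 152.6] [11.5 22.7] -> hole tool [ 3.5   4.27 69.95]
rot err [ 0.0002 -0.0017  0.0005]
```

View pics/j.png

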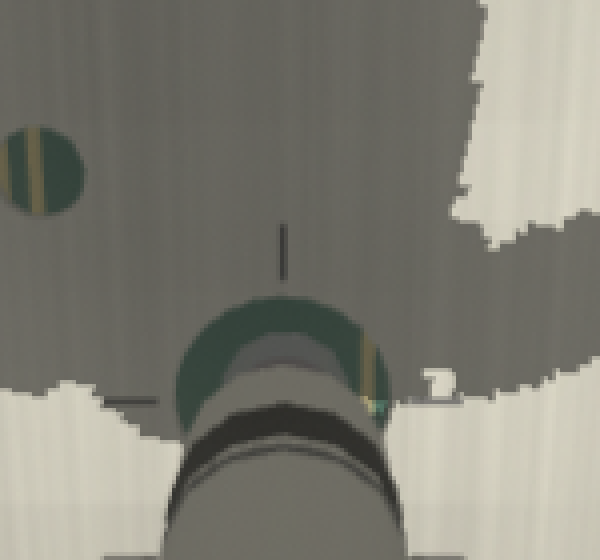

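The nose is inside the hole and centred sideways (hole at crop column 283, scope at 285). The marks are at row 402.

>>> apply_moves --rows '[{"xyz": [-0.3, 0, 1], "turn": [0, 0.001, 0], "grip": 0.2}, {"xyz": [-0.3, 0, 2], "turn": [0, 0, 0], "grip": 0.2}, {"xyz": [-0.3, 0, 3], "turn": [0, 0, 0], "grip": 0.2}, {"xyz": [-0.3, 0, 3], "turn": [0, 0, 0], "grip": 0.2}, {"xyz": [-0.3, 0, 3], "turn": [0, 0, 0], "grip": 0.2}]'

```text
clock: 11.93
tcp_pos: [0.5401, 0.191, 0.1356]
orientation: [0.128, -0.099, 0.987, 0.013]
wrist_force: [-0.3, -0.3, 0.2]
finger_gap: 0.0317
grip_force: 50.2
```

```bash
python3 chk.py
python3 - <<'E'
from both import *
c=cam("wrist");T=np.linalg.inv(c["view"]);K=c["camera_matrix"];t,r=tool();g=cv2.cvtColor(c["color"],cv2.COLOR_BGR2GRAY)
P=lambda p:(lambda q:(K@(q/q[2]))[:2])((c["view"]@np.r_[p,1])[:3])
u,v=P(np.array([.5532,.1952,.0700]));print("pred",u,v)
# horizontal marks: darkest row in the strips left and right of the hole (~20..27mm)
for sgn in(-1,1):
    x,y=P(np.array([.5532,.1952,.0700])+sgn*.031*V);x,y=int(round(x)),int(round(y));st=g[y-10:y+11,x-3:x+4].mean(1);print("mark row",sgn,x,y,y-10+st.argmin(),st.round(0))
x,y=P(np.array([.5532,.1952,.0700])-.031*X);x,y=int(round(x)),int(round(y));st=g[y-3:y+4,x-8:x+9].mean(0);print("mark col",x-8+st.argmin())
np.savez("w5.npz",**c)
E
```

```text
drift mm [-0. -0. -0.]
body 802 [3.49 1.34]
nose 84 [3.32 1.44]
plane off -0.05044126817222106
F.N [-0.8  -0.09 -0.45] [ 0.45 -0.24 -0.36]
hole(fixed world est) [ 3.5   1.45 66.97] glass z 74.47
small [263.  152.6] [13.3 21.2] -> hole tool [ 3.96  4.06 66.97]
rot err [ 0.0002 -0.0016  0.0004]
pred 320.8681763927265 211.18468170283373
mark row -1 278 211 211 [103. 103. 103. 103. 103. 103. 103. 104. 104.  87.  69.  91. 122. 129.
 129. 169. 195. 199. 200. 201. 201.]
mark row 1 364 211 202 [104. 104. 133. 155. 159. 151. 145. 145. 175. 153. 135. 184. 203. 202.
 202. 202. 202. 202. 202. 201. 201.]
mark col 320
```

The nose is centred within 0.2 mm and contact has just begun. I'll press further.

>>> apply_moves --rows '[{"xyz": [0, 0, 0.8], "turn": [0, 0.001, 0], "grip": 0.2}, {"xyz": [0, 0, 1.6], "turn": [0, 0.0015, 0], "grip": 0.2}, {"xyz": [0, 0, 2.4], "turn": [0, 0.0015, 0], "grip": 0.2}, {"xyz": [0, 0, 2.4], "turn": [0, 0.0015, 0], "grip": 0.2}, {"xyz": [0, 0, 2.4], "turn": [0, 0.0015, 0], "grip": 0.2}, {"xyz": [0, 0, 2.4], "turn": [0, 0.0015, 0], "grip": 0.2}, {"xyz": [0, 0, 2.4], "turn": [0, 0.0015, 0], "grip": 0.2}]'

```text
clock: 12.72
tcp_pos: [0.5407, 0.1912, 0.1334]
orientation: [0.128, -0.099, 0.987, 0.013]
wrist_force: [-0.4, -0.3, 3.2]
finger_gap: 0.0315
grip_force: 50.4
```

```bash
python3 chk.py
python3 - <<'E'
from h import *
F=[]
for i in range(12): cam("wrist");F.append(env.get_state()["wrist_force"])
F=np.array(F)@N;print(F.round(1),F.mean(),env.get_state()["clock"])
E
```

```text
drift mm [0.  0.1 0. ]
body 805 [3.5  1.31]
nose 57 [3.39 1.46]
plane off -0.045474535849420496
F.N [3.57 3.94 3.16] [-0.96 -0.17  3.42]
hole(fixed world est) [ 3.51  1.41 64.61] glass z 72.11
small [262.6 153.4] [12.8 21. ] -> hole tool [ 3.9   4.14 64.61]
rot err [ 0.0002 -0.0029  0.0005]
[3.1 3.6 2.8 3.2 3.1 3.8 3.3 2.6 4.5 3.  3.4 3.4] 3.3132134033501095 13.4667
```

The contact force is about 4.9 N (3.3 N read, plus about 1.6 N for the scope's weight). The nose is centred and square, so I'm handing in.

```bash
python3 -c "
from workcell import ticket;print(ticket.hand_in())"
```

```text
the job is handed in; nothing more can be done
None
```

The mask is shut flat, and the gripper still holds the microscope's nose in the middle of the 40 mm hole, square to the glass, pressing at about 4.9 N; the job was handed in at about 13.5 s of the 58 s, with no verdict returned.

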